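# Level the outfeed shelf with its quick-adjust foot

## Task

Set the spirit level lengthwise on the small hinged outfeed shelf and let go. The shelf floats on a spring, so the level reads true only while pressed down firmly until the shelf rests on its levelling foot: turn the foot by its T-bar until, with the level so pressed, the bubble is centred between its lines. Finish still pressing the level down, bubble centred, and leave the things round about undisturbed.

Things in the scene. Friction and masses are not known exactly. Their poses are not given: they have to be found in the camera images.
- level: Loose torpedo spirit level, bare aluminium, black end caps, 180 x 24 x 40 mm, 0.28 kg, standing on its base. Origin: centre of underside; x along its length, z up. The middle (|x| < 34 mm) is 28 mm high and carries the open vial: grip it there across its 24 mm width. The end blocks are 40 mm high with flat rubber press pads on top at x = +64 and -64 mm.
- bubble (a joint): White bubble's place along the level's x, m; 0 = centred between the two black lines (at +-10.5 mm; the bubble, 15 mm long, touches one at +-3 mm). It runs to the level's higher end, 6 mm per 0.01 rad, ends at +-22 mm, settles in 1.5 s. Turning the foot 1 rad counter-clockwise (from above) moves it 12 mm toward the foot end, level pressed.
- shelf_mid (a point): Centre of the shelf plate's top (bare aluminium, 205 mm along the point's y, 88 mm along x), 70 mm above the worktop when level. y points to the hinge, 110 mm away; -y to the levelling foot; z normal to the plate. The plate ends 100 mm toward the foot; two prongs under it go on to the foot screw. Its fixed plywood stand (110 x 345 mm) differs in place and yaw.
- shelf (a joint): Lift of the shelf off its foot, rad: 0 = resting firmly on the foot's collar, 0.03 = floated fully up on the lift spring (so it stands when not pressed, also with the level on it). About 4 N down on the level's end nearest the foot (15 N on the end nearest the hinge) brings it to 0.
- foot_grip (a point): Centre of the steel T-bar on the levelling foot, 165 mm from shelf_mid toward -y, 108 mm above the worktop. Bar 50 mm long (point's x), 14 mm thick (y), 28 mm high (14 above and below); a 38 mm collar that carries the shelf is 25 mm or more below the bar. Counter-clockwise from above raises the shelf; the bar itself keeps its height. Friction 0.3 N m; it stays where left.
- parts_case: Clear plastic parts case, 94 x 56 x 27 mm, origin under its centre. A loose bystander; leave it where it is.
- nail_box: Small pale carton, 50 x 50 x 52 mm, origin under its centre. A loose bystander; leave it where it is.
- glue_tube: Tube with a cap, 24 x 106 x 21 mm, lying to the right, origin under its centre. A loose bystander; leave it where it is.

How it is judged:
By the outcome, as a careful person would: the job done as asked, in the order asked, and still so for the second after the job is handed in, while the arm keeps its last pose, push and grip.
It also fails if it takes over 61 s, if anything falls off the work surface, if the arm or the gripper's body presses on something with over 40 N, if the wrist force passes 120 N, or if a joint passes its speed limit or range.

## Robot

A 6-joint arm with a two-finger parallel gripper is mounted at the origin on a cart in front of the work surface, level with it; the furniture and walls round the work are solid. World frame = base frame: x ahead of the robot, y to its left, z up, the work surface at z = 0. Lengths are in m, angles in rad, forces in N, time in s.
With the tool pointing down it reaches from about 0.25 to 0.725 m from the base axis. Payload 4 kg.
Tool frame: the origin (TCP) lies between the finger pads; the fingertips stand 8 mm ahead of it and the grasp point (between the pads) lies 11 mm behind it (nose_length is the distance from the TCP to the fingertips, in m); z points along the fingers, x is the direction in which the jaws open and shut, and the axes are right-handed (so a half turn about z gives the same grasp; the last joint's range is limited). The gripper opens to 85 mm and grips with 20 to 120 N. Pads are 22 mm wide; open, the fingers measure 114 mm over their backs; the gripper's body (76 mm by 85 mm) begins 54 mm behind the grasp point. The pads swing forward as they close: fully open they stand 13 mm farther back than shut.
Start: joints at [-1.199, 0.241, 0.005, 1.335, 0, 1.571], TCP at [0.182, -0.466, 0.209] pointing down, gripper open.
Joint ranges: [-2.72, 2.72], [-1.05, 1.87], [-1.09, 1.28], [-1.99, 2.15], [-1.42, 1.44], [-3.14, 3.14]. Speed limits (rad/s): [2.79, 2.79, 3.14, 3.14, 3.14, 3.14].

## Interface

Orientations are given as [roll, pitch, yaw] about the fixed x, y, z axes, in that order (R = Rz(yaw) Ry(pitch) Rx(roll)).
In Python, from workcell import sense, grab_frame, close_job, nose_length gives the robot as it stands. The module is installed in compiled form; this text tells all that it offers.
- The arm moves only by the tool step_arm, never from a script. Its argument "increments" is one flat list of numbers, 5 for each row, row after row: the opening, from 0 (shut) to 1 (fully open), then the shift along the tool's x, y, z in mm, then the turn about the tool's z in rad. In form: [gripper, tx, ty, tz, spin, gripper, tx, ty, tz, spin, ...]. A call has exactly 5 rows; each row is the pose to reach, as a shift and turn from the pose commanded when the call began, along the tool's axes at that moment; what a row does not reach only later rows make up. A row lasts 1/12 s, in which the tool goes at most 41.7 mm and 7.16 degrees, less where a joint would pass 70% of its speed; a pose out of reach is approached as far as the arm can. A call with a gripper value outside its range is refused whole. The fingers move at their own pace and stop on an object; "force" is the grip in N (left out, the last holds). Time passes only in rows, so rows that repeat a pose let the fingers close, or fill a call up. It gives the time, the measured TCP pose, the force and the opening at its end, in the units of the state.
- sense(): the state, without advancing time (a new reading comes with each control period).
- grab_frame(name): name is "scene" or "top" or "wrist"; returns a dict with "image" (480x640x3 uint8, red, green, blue), "K" (3x3 intrinsics, pixels), "rvec" (rotation vector, rad) and "tvec" (3), from world to camera coordinates, as OpenCV has them. Camera axes: x right, y down, z forward; pixel columns grow to the right and rows downward; lengths in m; the calibration is good to about 2 mm. A picture is of the moment at which its call begins. There is no depth.
- close_job(): hands the job in, once; it reports no verdict.
The state is a dict: "time_s": time; "q": joint angles; "joint_velocities": joint speeds; "effort": joint torques, N m; "tool_pos": TCP position; "orientation": TCP orientation; "wrist_force": force on the tool from outside, world axes, zero at the start; "ft_torque": the same for the moment, N m; "opening": finger opening in m.
Only numpy, scipy, OpenCV 4.12 (cv2) and the standard library are available. Lean on these libraries where they do the work, as an engineer would, in place of code of your own. Each camera call takes 0.05 s, during which the arm holds its last target. There are 200 camera calls.

## Working session

There is one attempt and no reset: what is moved stays moved. The work goes in short steps, Python scripts to look and compute and a tool call to move; the robot and the scene stay as the last step left them, time stands still between calls to the robot, and variables do not carry over. Pictures are saved under pics/ and viewed, about 8 in all and at most 12, crops included, and the job is handed in when it is done.

Besides the shell and the picture viewer there is one more tool, called after "Emit:" as name(argument=value, ...) on one line, values as JSON. step_arm: Moves the arm, as the interface text tells. Its arguments: {"type":"object","properties":{"increments":{"type":"array","items":{"type":"number"}},"force":{"type":"number"}},"required":["increments"]}

```bash
mkdir -p pics
cat > h.py <<'E'
import numpy as np, cv2
from workcell import sense, grab_frame, close_job, nose_length
def grab(n,fn=None):
    f=grab_frame(n)
    if fn: cv2.imwrite('pics/'+fn,cv2.cvtColor(f['image'],cv2.COLOR_RGB2BGR)); np.savez('pics/'+fn+'.npz',**f)
    return f
def ray(f,uv,z):
    R=cv2.Rodrigues(np.array(f['rvec'],float))[0];t=np.array(f['tvec'],float).ravel()
    o=-R.T@t; d=R.T@np.linalg.inv(f['K'])@np.array([uv[0],uv[1],1.0])
    return o+d*(z-o[2])/d[2]
def proj(f,P):
    return cv2.projectPoints(np.array(P,float).reshape(-1,3),np.array(f['rvec'],float),np.array(f['tvec'],float),np.array(f['K']),None)[0].reshape(-1,2)
E
python3 - <<'E'
from h import *
grab('top','top1.png');grab('scene','scene1.png');print(sense(),nose_length)
E
```

```text
{'time_s': 0.1, 'q': array([-1.19898940e+00,  2.41335619e-01,  3.86203968e-03,  1.33523918e+00,
       -2.56420266e-05,  1.57081959e+00]), 'joint_velocities': array([ 0.00042035, -0.00185274,  0.00251603,  0.00049968, -0.00022926,
       -0.00080527]), 'effort': array([ 5.89009760e-04, -3.73139083e+01,  2.53009218e+01,  1.08909429e-02,
       -4.31338805e-06, -1.19361246e-05]), 'tool_pos': array([ 0.18141555, -0.46525863,  0.20800424]), 'orientation': array([ 3.14156697e+00,  1.91643239e-03, -1.19901267e+00]), 'wrist_force': array([ 0.16226662,  0.01369831, -0.56008342]), 'ft_torque': array([ 0.04254461,  0.03167583, -0.02206902]), 'opening': 0.08538222946534885} 0.008
```

View pics/top1.png

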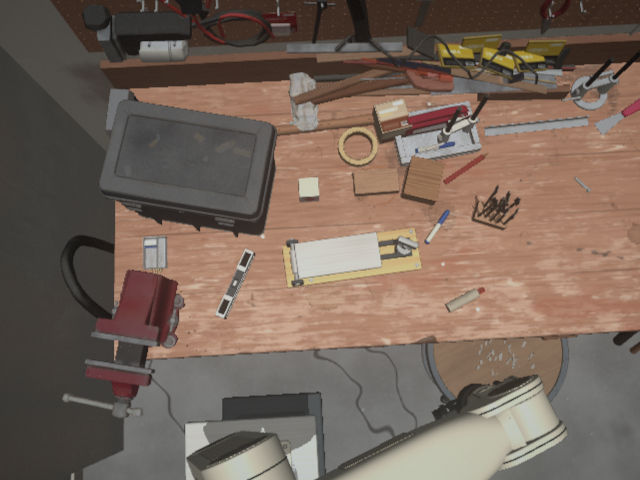

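View pics/scene1.png

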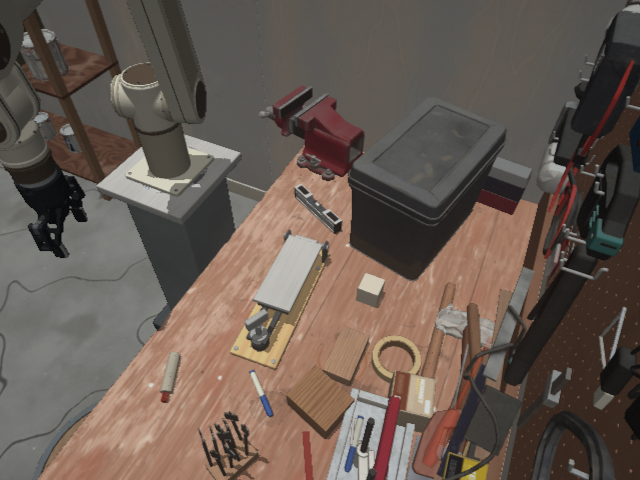

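The top view shows the level at about (236,284), the shelf plate from (292,260) to (380,252), and the T-bar at about (405,244). Toolbox, vise and loose items stand clear.

Run:
```python
from h import *
f=dict(np.load('pics/top1.png.npz'))
im=cv2.cvtColor(f['image'],cv2.COLOR_RGB2BGR)
c=cv2.resize(im[225:325,205:435],None,fx=3.45,fy=3.45,interpolation=cv2.INTER_CUBIC);cv2.imwrite('pics/c1.png',c)
for n,uv,z in [('lev a',(247,254),.04),('lev b',(223,315),.04),('hingecorner',(290,262),.07),('foot',(405,245),.12),('case',(155,253),.027),('box',(309,189),.05),('glue',(465,299),.02)]: print(n,ray(f,uv,z).round(4))
R=cv2.Rodrigues(f['rvec'])[0];print(-R.T@f['tvec'].ravel(),f['K'])
```

```text
lev a [ 0.5492 -0.0112  0.04  ]
lev b [0.401  0.0528 0.04  ]
hingecorner [ 0.518  -0.1186  0.07  ]
foot [ 0.535  -0.3952  0.12  ]
case [0.5674 0.2215 0.027 ]
box [ 0.7057 -0.1752  0.05  ]
glue [ 0.4076 -0.5486  0.02  ]
[ 0.27331911 -0.16968794  1.57808732] [[624.04875399   0.         317.74961603]
 [  0.         624.04875399 235.00913893]
 [  0.           0.           1.        ]]
```

View pics/c1.png

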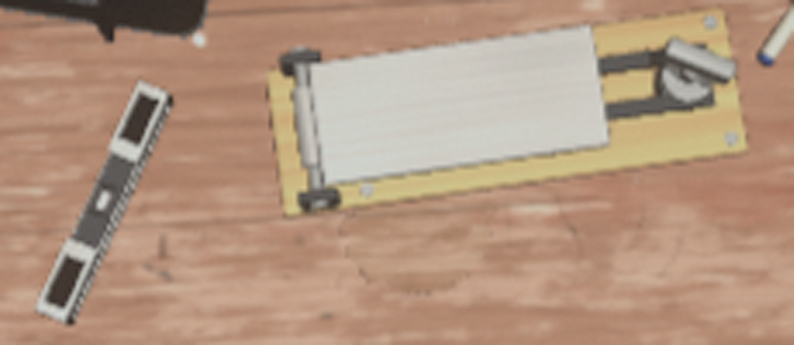

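Crop: plate corners at (308,62),(592,25),(609,145),(322,185); level top from (155,90) to (52,317); T-bar centre at (701,59), running (668,45)–(733,73).

Run:
```python
from h import *
f=dict(np.load('pics/top1.png.npz'))
p=lambda u,v,z: ray(f,(205+u/3.45,225+v/3.45),z)[:2]
L=np.array([p(*a,.04) for a in [(142,82),(169,96),(67,322),(38,311)]]);c=L.mean(0);d=(L[0]+L[1]-L[2]-L[3])/2
print('level',c,np.linalg.norm(d),np.degrees(np.arctan2(d[1],d[0])), np.linalg.norm(L[0]-L[1]))
P=np.array([p(308,62,.071),p(592,25,.077),p(609,145,.077),p(322,185,.071)])
d=(P[0]+P[3]-P[1]-P[2])/2;m=P.mean(0);n=np.linalg.norm(d);print('shelf',m,n,np.degrees(np.arctan2(d[1],d[0])))
u=d/n;print('mid from hinge edge?',m, 'foot pred',m-.165*u)
b=[p(668,45,.122),p(733,73,.122)];print('bar',p(701,59,.122),np.degrees(np.arctan2(*(b[0]-b[1])[::-1])),np.linalg.norm(b[0]-b[1]))
s=sense();print(s['tool_pos'],s['orientation'][2])
```

```text
level [0.47704085 0.02026078] 0.1781770968392241 -26.28446079969429 0.022324778272482453
shelf [ 0.52763749 -0.23583824] 0.20399771058369293 94.2054254240593
mid from hinge edge? [ 0.52763749 -0.23583824] foot pred [ 0.53973737 -0.40039398]
bar [ 0.54119929 -0.40308751] 62.75485189828828 0.04838206821831557
[ 0.18141555 -0.46525863  0.20800424] -1.1990126655730764
```

```bash
cat >> h.py <<'E'
def plan(p0,y0,p1,y1,n=1):
    """per-call shifts (mm) and spin from pose (p0,yaw y0) to (p1,y1) split over n calls"""
    d=(np.array(p1)-np.array(p0))/n*1000; s=-(y1-y0)/n
    for i in range(n):
        y=y0-s*i; print('call',i,'tx %.1f ty %.1f tz %.1f spin %.3f'%(d[0]*np.cos(y)+d[1]*np.sin(y), d[0]*np.sin(y)-d[1]*np.cos(y), -d[2], s))
E
python3 -c "
from h import *
s=sense();plan(s['tool_pos'],s['orientation'][2],[.477,.02,.19],-1.199+1.8,3)"
```

```text
call 0 tx -114.9 ty -150.6 tz 6.0 spin -0.600
call 1 tx -9.8 ty -189.1 tz 6.0 spin -0.600
call 2 tx 98.7 ty -161.7 tz 6.0 spin -0.600
```

Emit:
step_arm(increments=[1,-23,-30,1,-0.12,1,-46,-60,2,-0.24,1,-69,-90,4,-0.36,1,-92,-120,5,-0.48,1,-115,-150.6,6,-0.6])

```text
time_s: 0.52
tool_pos: [0.2803, -0.3022, 0.2023]
orientation: [-3.141, 0.001, -0.594]
wrist_force: [1.4, -1.0, -0.2]
opening: 0.0858
```

Emit:
step_arm(increments=[1,-2,-38,1,-0.12,1,-4,-76,2,-0.24,1,-6,-114,4,-0.36,1,-8,-152,5,-0.48,1,-10,-189,6,-0.6])

```text
time_s: 0.93
tool_pos: [0.3787, -0.1403, 0.1965]
orientation: [-3.141, 0.0, 0.007]
wrist_force: [0.9, -0.1, -1.0]
opening: 0.085
```

Emit:
step_arm(increments=[1,20,-32,1,-0.12,1,40,-65,2,-0.24,1,59,-97,4,-0.36,1,79,-129,5,-0.48,1,98.7,-161.7,6,-0.6])

```text
time_s: 1.35
tool_pos: [0.4773, 0.0214, 0.1903]
orientation: [-3.141, 0.001, 0.607]
wrist_force: [1.0, -0.4, -0.5]
opening: 0.0854
```

Emit:
step_arm(increments=[1,0,0,0,-0.12,1,0,0,0,-0.24,1,0,0,0,-0.36,1,0,0,0,-0.48,1,0,0,0,-0.511])

```text
time_s: 1.77
tool_pos: [0.4766, 0.0198, 0.1902]
orientation: [-3.14, 0.001, 1.117]
wrist_force: [-0.5, 0.5, 0.8]
opening: 0.0853
```

```bash
python3 -c "
from h import *
grab('wrist','w1.png');s=sense();print(s)"
```

```text
{'time_s': 1.8167, 'q': array([ 4.13707471e-02,  2.05639917e-01, -8.89164538e-02,  1.27759625e+00,
       -2.19178830e-05,  4.96878417e-01]), 'joint_velocities': array([-0.00442748, -0.00270432,  0.00032667, -0.00050943,  0.00108716,
        0.09800075]), 'effort': array([ 6.28011860e-02, -3.51513720e+01,  2.49436355e+01,  5.79604501e-03,
        1.60851363e-03, -2.49650264e-01]), 'tool_pos': array([0.47660637, 0.01972167, 0.19023284]), 'orientation': array([-3.14041082e+00,  6.65790690e-04,  1.11528907e+00]), 'wrist_force': array([0.12025976, 0.69280572, 0.50783903]), 'ft_torque': array([-0.07117893, -0.0328048 ,  0.03625981]), 'opening': 0.08528320361568763}
```

View pics/w1.png

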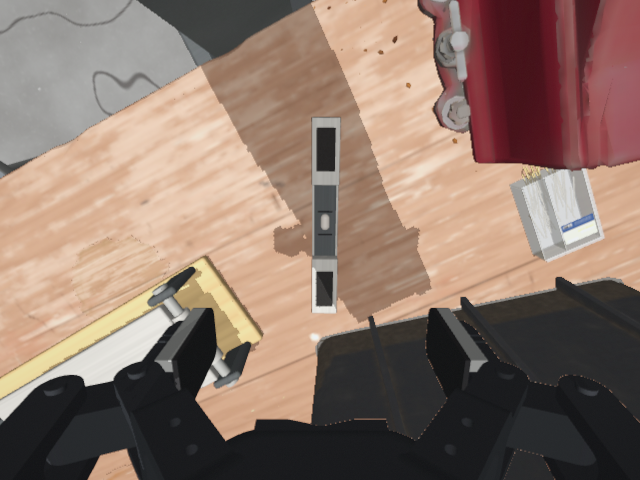

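Wrist view: the level stands upright in the image, its top from (326,118) to (325,313), bubble at (325,221). The jaws line up with it.

```bash
python3 -c "
from h import *
f=dict(np.load('pics/w1.png.npz'))
L=np.array([ray(f,a,.04)[:2] for a in [(312,118),(340.5,118),(337,313),(312,313)]]);c=L.mean(0);d=(L[2]+L[3]-L[0]-L[1])/2
print(c,np.linalg.norm(d),np.degrees(np.arctan2(d[1],d[0])),np.linalg.norm(L[0]-L[1]))
print(ray(f,(325,221),.025))
plan([.4770,.0200,.190],1.112,[*c,.030],np.arctan2(d[1],d[0])+np.pi/2)"
```

```text
[0.48156286 0.02262371] 0.1789965507909692 -26.22593396050039 0.02354317554219414
[0.48274446 0.02193813 0.025     ]
call 0 tx 4.4 ty 2.9 tz 160.0 spin -0.001
```

Emit:
step_arm(increments=[1,4,3,38,0,1,4,3,76,0,1,4,3,114,0,1,4,3,150,0,1,4,3,179,0], force=40)

```text
time_s: 2.23
tool_pos: [0.4797, 0.0217, 0.0091]
orientation: [-3.139, 0.001, 1.111]
wrist_force: [-0.0, -0.6, 0.8]
opening: 0.0854
```

Emit:
step_arm(increments=[1,0,0,0,0,0,0,0,0,0,0,0,0,0,0,0,0,0,0,0,0,0,0,0,0], force=40)

```text
time_s: 2.65
tool_pos: [0.4836, 0.0219, 0.014]
orientation: [3.138, -0.002, 1.112]
wrist_force: [0.5, -0.4, -0.2]
opening: 0.0389
```

Emit:
step_arm(increments=[0,0,0,0,0,0,0,0,0,0,0,0,0,0,0,0,0,0,-5,0,0,0,0,-20,0])

```text
time_s: 3.07
tool_pos: [0.4789, 0.0218, 0.0302]
orientation: [-3.137, 0.002, 1.112]
wrist_force: [-1.2, 0.1, -3.0]
opening: 0.0028
```

```bash
python3 -c "
from h import *
grab('wrist','w2.png');s=sense();print(s['tool_pos'],s['orientation'],s['opening'],s['wrist_force'])
p=[.481,.0225,.191-.15]
print(s['tool_pos'])
plan(s['tool_pos'],s['orientation'][2],[s['tool_pos'][0],s['tool_pos'][1],.17],1.112)
"
```

```text
[0.4817666  0.02189937 0.03383815] [ 3.14105107e+00 -5.46417408e-04  1.11199646e+00] 0.002907968905287414 [ 1.66527148 -0.01124547  0.21876894]
[0.4817666  0.02189937 0.03383815]
call 0 tx 0.0 ty 0.0 tz -136.2 spin -0.000
```

View pics/w2.png

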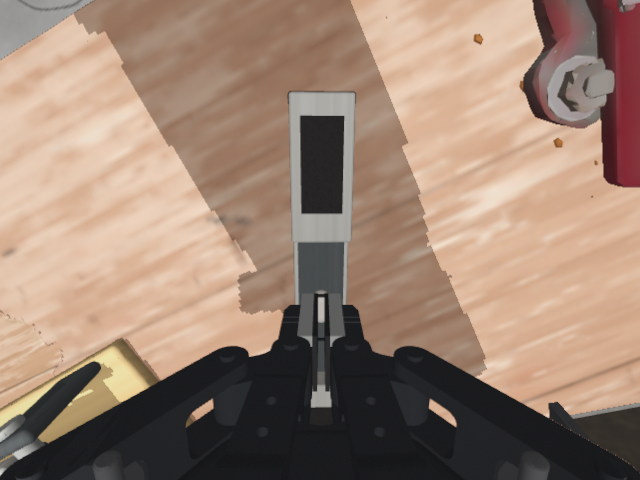

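The fingers shut too late and closed on top of the level, which seems still in place (near end block at (322,165)). Re-grasping, waiting longer before lifting.

Emit:
step_arm(increments=[0,0,0,-15,0,0,0,0,-30,0,1,0,0,-30,0,1,0,0,-30,0,1,0,0,-30,0], force=50)

```text
time_s: 3.53
tool_pos: [0.4813, 0.0218, 0.0614]
orientation: [-3.141, 0.0, 1.112]
wrist_force: [-0.5, 0.2, -1.1]
opening: 0.0357
```

Emit:
step_arm(increments=[1,0,0,0,0,1,0,0,0,0,1,0,0,0,0,1,0,0,0,0,1,0,0,0,0])

```text
time_s: 3.95
tool_pos: [0.4813, 0.0218, 0.0615]
orientation: [-3.141, 0.0, 1.112]
wrist_force: [-0.1, 0.2, 0.6]
opening: 0.0855
```

```bash
python3 -c "
from h import *
f=grab('wrist','w3.png');s=sense();print(s['tool_pos'],s['orientation'],s['opening'],s['wrist_force'])
"
```

```text
[0.4813905  0.02178735 0.06160628] [-3.14129635e+00  1.62774472e-04  1.11199017e+00] 0.08528048859572744 [-0.44715916  0.00761209 -0.23841073]
```

View pics/w3.png

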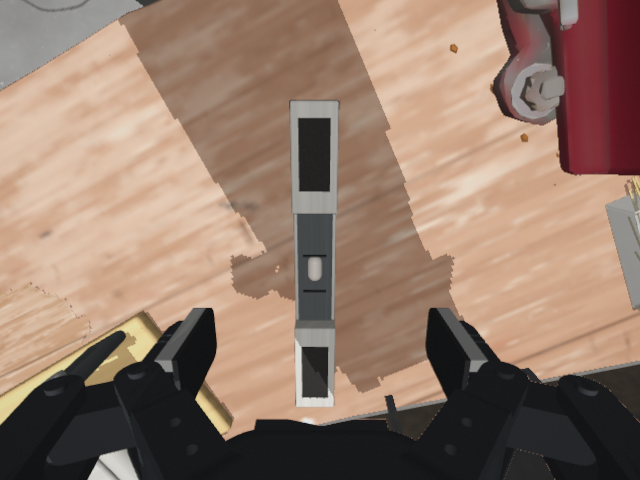

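Level untouched in orientation: corners (290,100),(338,100),(333,406),(296,406); lines at v=255 and 291.

```bash
python3 -c "
from h import *
f=dict(np.load('pics/w3.png.npz'))
L=np.array([ray(f,a,.04)[:2] for a in [(290.5,100),(338.5,100),(333.5,406),(296,406)]]);c=L.mean(0);d=(L[2]+L[3]-L[0]-L[1])/2
print(c,np.linalg.norm(d),np.degrees(np.arctan2(d[1],d[0])),np.linalg.norm(L[0]-L[1]))
plan([.4814,.0218,.0616],1.112,[*c,.009],np.arctan2(d[1],d[0])+np.pi/2)"
```

```text
[0.48012298 0.01927951] 0.1791623158284933 -26.47283752235135 0.023150785569923255
call 0 tx -2.8 ty -0.0 tz 52.6 spin 0.003
```

Emit:
step_arm(increments=[1,-3,0,20,0,1,-3,0,40,0,1,-3,0,52,0,1,-3,0,52,0,1,-3,0,52,0], force=50)

```text
time_s: 4.42
tool_pos: [0.4795, 0.0191, 0.0094]
orientation: [-3.14, 0.001, 1.112]
wrist_force: [-0.1, -0.9, 0.3]
opening: 0.0858
```

Emit:
step_arm(increments=[0,0,0,0,0,0,0,0,0,0,0,0,0,0,0,0,0,0,0,0,0,0,0,0,0])

```text
time_s: 4.83
tool_pos: [0.4806, 0.0192, 0.0104]
orientation: [3.141, -0.001, 1.112]
wrist_force: [1.0, 0.5, 0.5]
opening: 0.0259
```

Emit:
step_arm(increments=[0,0,0,0,0,0,0,0,0,0,0,0,0,0,0,0,0,0,0,0,0,0,0,0,0])

```text
time_s: 5.25
tool_pos: [0.4804, 0.0189, 0.0101]
orientation: [3.141, 0.0, 1.112]
wrist_force: [-0.6, -0.8, 4.2]
opening: 0.0046
```

```bash
python3 -c "
from h import *
f=grab('scene','s2.png');g=grab('wrist','w4.png');s=sense();print(s['tool_pos'],s['opening'],s['wrist_force'])
a=f['image'][150:270,250:390];a=cv2.resize(a,(560,480),interpolation=cv2.INTER_CUBIC)
b=cv2.resize(g['image'][180:,200:440],(240,300))
o=np.zeros((480,800,3),np.uint8);o[:,:560]=a;o[:300,560:]=b
cv2.imwrite('pics/c2.png',o[:,:,::-1])"
```

```text
[0.48039232 0.01890181 0.01009324] 0.004224041029378446 [-1.78442691 -1.33365444  5.08083782]
```

View pics/c2.png

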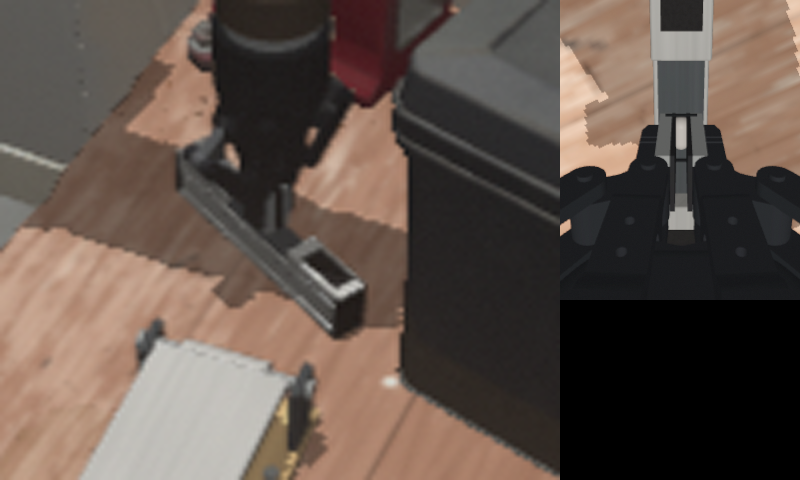

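The pads look to be on top of the level, not beside it: tips at about (320,295) full-frame, inside the level's width. I check the tool geometry against the image.

```bash
python3 -c "
from h import *
for n,tp,y in [('w1',[.4766,.0197,.1902],1.115),('w3',[.4814,.0218,.0616],1.112),('w4',[.4804,.0189,.0101],1.112)]:
    f=dict(np.load('pics/%s.png.npz'%n)); x=np.array([np.cos(y),np.sin(y),0]);print(n)
    for dz in (-.008,0,.005,.011,.018,.03):
        print(dz,[proj(f,np.array(tp)+x*s*.0427+[0,0,dz])[0].round(0).tolist() for s in (-1,0,1)])
"
cat > crop.py <<'E'
E
python3 -c "
import cv2
im=cv2.imread('pics/w4.png')[180:480,120:520];cv2.imwrite('pics/c3.png',cv2.resize(im,(800,600),interpolation=cv2.INTER_CUBIC))"
```

```text
w1
-0.008 [[237.0, 282.0], [319.0, 283.0], [402.0, 283.0]]
0 [[234.0, 289.0], [319.0, 289.0], [405.0, 289.0]]
0.005 [[231.0, 293.0], [319.0, 293.0], [407.0, 294.0]]
0.011 [[228.0, 298.0], [319.0, 299.0], [410.0, 299.0]]
0.018 [[224.0, 305.0], [319.0, 306.0], [414.0, 306.0]]
0.03 [[217.0, 318.0], [319.0, 319.0], [421.0, 319.0]]
w3
-0.008 [[237.0, 283.0], [320.0, 283.0], [402.0, 283.0]]
0 [[234.0, 289.0], [320.0, 289.0], [405.0, 289.0]]
0.005 [[232.0, 293.0], [320.0, 294.0], [408.0, 294.0]]
0.011 [[229.0, 299.0], [320.0, 299.0], [411.0, 299.0]]
0.018 [[225.0, 306.0], [320.0, 306.0], [414.0, 306.0]]
0.03 [[217.0, 319.0], [319.0, 319.0], [421.0, 319.0]]
w4
-0.008 [[237.0, 283.0], [320.0, 283.0], [402.0, 283.0]]
0 [[234.0, 289.0], [320.0, 289.0], [405.0, 289.0]]
0.005 [[232.0, 293.0], [320.0, 293.0], [408.0, 293.0]]
0.011 [[229.0, 299.0], [320.0, 299.0], [411.0, 299.0]]
0.018 [[225.0, 306.0], [319.0, 306.0], [414.0, 306.0]]
0.03 [[217.0, 319.0], [319.0, 319.0], [421.0, 319.0]]
```

View pics/c3.png

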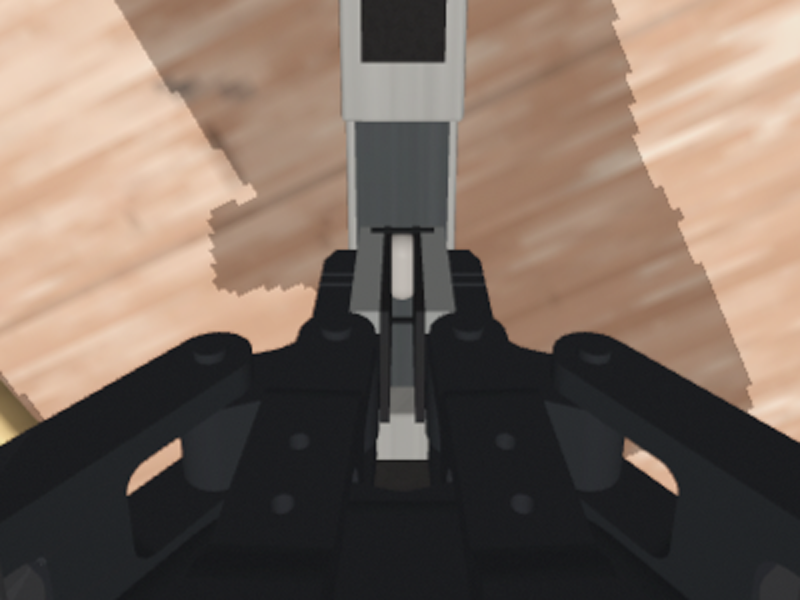

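Projection shows the tips stand ~18 mm *behind* the reported TCP (shut) rather than 8 mm ahead, and the 5 N contact on the 28 mm high middle at TCP z = 0.010 agrees. So the real tool is ~26 mm shorter than stated. I raise, open, and descend lower while watching the force.

Emit:
step_arm(increments=[0,0,0,-10,0,1,0,0,-20,0,1,0,0,-20,0,1,0,0,-20,0,1,0,0,-20,0])

```text
time_s: 5.77
tool_pos: [0.4799, 0.0193, 0.0293]
orientation: [-3.141, -0.0, 1.112]
wrist_force: [-0.4, 0.5, -0.0]
opening: 0.0527
```

Emit:
step_arm(increments=[1,0,0,0,0,1,0,0,0,0,1,0,0,0,0,1,0,0,10,0,1,0,0,20,0])

```text
time_s: 6.18
tool_pos: [0.4809, 0.0192, 0.0099]
orientation: [3.14, -0.001, 1.112]
wrist_force: [-0.2, -0.3, 0.9]
opening: 0.0853
```

Emit:
step_arm(increments=[1,0,0,5,0,1,0,0,10,0,1,0,0,15,0,1,0,0,19,0,1,0,0,19,0])

```text
time_s: 6.6
tool_pos: [0.4796, 0.0191, -0.01]
orientation: [-3.14, 0.001, 1.112]
wrist_force: [0.5, -0.0, -0.5]
opening: 0.0856
```

Emit:
step_arm(increments=[1,0,0,4,0,1,0,0,4,0,0,0,0,4,0,0,0,0,4,0,0,0,0,4,0])

```text
time_s: 7.02
tool_pos: [0.4804, 0.0191, -0.013]
orientation: [3.141, -0.0, 1.112]
wrist_force: [0.1, -0.4, 0.3]
opening: 0.052
```

Emit:
step_arm(increments=[0,0,0,0,0,0,0,0,0,0,0,0,0,0,0,0,0,0,0,0,0,0,0,0,0])

```text
time_s: 7.43
tool_pos: [0.4804, 0.0189, -0.0128]
orientation: [3.141, 0.0, 1.112]
wrist_force: [-0.3, -0.7, 3.6]
opening: 0.0232
```

Emit:
step_arm(increments=[0,0,0,0,0,0,0,0,0,0,0,0,0,0,0,0,0,0,0,0,0,0,0,0,0])

```text
time_s: 7.85
tool_pos: [0.4804, 0.0189, -0.0128]
orientation: [3.141, -0.0, 1.112]
wrist_force: [-0.7, -0.9, 5.7]
opening: 0.0229
```

Gripped (opening 23 mm). Lift, then carry over the shelf.

```bash
python3 -c "
from h import *
plan([.4803,.0191,.12],1.112,[.5276,-.2358,.12],.073,2)"
```

```text
call 0 tx -103.8 ty 77.6 tz -0.0 spin 0.520
call 1 tx -51.6 ty 118.9 tz -0.0 spin 0.520
```

Emit:
step_arm(increments=[0,0,0,-15,0,0,0,0,-45,0,0,0,0,-80,0,0,0,0,-115,0,0,0,0,-134,0])

```text
time_s: 8.27
tool_pos: [0.4813, 0.0195, 0.1237]
orientation: [3.139, -0.002, 1.112]
wrist_force: [0.6, 1.1, -2.5]
opening: 0.0232
```

Force about -2.5 N: the level is held.

Emit:
step_arm(increments=[0,-21,15.5,0,0.104,0,-42,31,0,0.208,0,-62,46.5,0,0.312,0,-83,62,0,0.416,0,-103.8,77.6,0,0.52])

```text
time_s: 8.68
tool_pos: [0.503, -0.1089, 0.1197]
orientation: [-3.14, 0.001, 0.587]
wrist_force: [0.5, -0.5, -3.6]
opening: 0.0228
```

Emit:
step_arm(increments=[0,-10,24,0,0.104,0,-21,48,0,0.208,0,-31,71,0,0.312,0,-41,95,0,0.416,0,-51.6,118.9,0,0.52])

```text
time_s: 9.1
tool_pos: [0.5267, -0.2364, 0.1193]
orientation: [-3.14, 0.002, 0.067]
wrist_force: [0.1, 0.3, -2.5]
opening: 0.023
```

Emit:
step_arm(increments=[0,0,0,0,0,0,0,0,0,0,0,0,0,0,0,0,0,0,0,0,0,0,0,0,0])

```text
time_s: 9.52
tool_pos: [0.527, -0.2345, 0.1205]
orientation: [-3.141, 0.001, 0.074]
wrist_force: [-0.5, 0.7, -2.6]
opening: 0.023
```

```bash
python3 -c "
from h import *
g=grab('wrist','w5.png');s=sense();print(s['tool_pos'],s['orientation'],s['opening'],s['wrist_force'])"
```

```text
[ 0.52717374 -0.23464348  0.12068286] [-3.14110649e+00  4.11082631e-04  7.37639332e-02] 0.02279855329106371 [-0.39730959  0.18517105 -2.80198426]
```

View pics/w5.png

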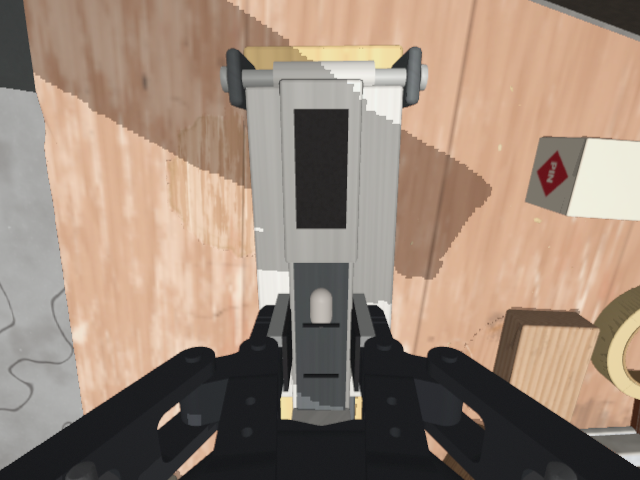

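Wrist view: the level is held straight above the plate; plate edges run (250,95)–(259,270) and (401,130)–(395,270), hinge rod at (325,76).

```bash
python3 -c "
from h import *
f=dict(np.load('pics/w5.png.npz'))
a,b,c,d=[ray(f,p,.071) for p in [(250,95),(258.5,270),(402,100),(394,275)]]
for v in (a,b,c,d): print(v.round(4))
print('widths',np.linalg.norm(a-c),np.linalg.norm(b-d)); m1=(a+c)/2;m2=(b+d)/2;D=m1-m2;print('axis',np.degrees(np.arctan2(D[1],D[0])))
h=ray(f,(325,76),.075);print('hinge',h)
for ang in (94.2,95): u=np.array([np.cos(np.radians(ang)),np.sin(np.radians(ang))]);print('mid',h[:2]-.11*u, (m1[:2]+m2[:2])/2-u*(((m1[:2]+m2[:2])/2-(h[:2]-.11*u))@u))
"
```

```text
[ 0.4819 -0.1424  0.071 ]
[ 0.4891 -0.2455  0.071 ]
[ 0.566  -0.1387  0.071 ]
[ 0.5756 -0.2425  0.071 ]
widths 0.08419708045357431 0.0865253178879896
axis 94.62373272890964
hinge [ 0.5224962 -0.1302661  0.075    ]
mid [ 0.5305524  -0.23997069] [ 0.53166298 -0.23988914]
mid [ 0.53208333 -0.23984752] [ 0.53232669 -0.23982623]
```

Emit:
step_arm(increments=[0,3,3,15,0,0,3,3,30,0,0,3,3,45,-0.005,0,3,3,52,-0.005,0,3,3,52,-0.005])

```text
time_s: 9.98
tool_pos: [0.5289, -0.2372, 0.0669]
orientation: [-3.14, 0.004, 0.078]
wrist_force: [0.8, 0.6, -3.6]
opening: 0.0228
```

Emit:
step_arm(increments=[0,0,0,1,0,0,0,0,2,0,0,0,0,3,0,0,0,0,4,0,0,0,0,4,0])

```text
time_s: 10.4
tool_pos: [0.5308, -0.2387, 0.0652]
orientation: [3.141, -0.001, 0.077]
wrist_force: [-0.7, 0.7, -2.0]
opening: 0.0231
```

Emit:
step_arm(increments=[0,0,0,1,0,0,0,0,2,0,0,0,0,3,0,0,0,0,3,0,0,0,0,3,0])

```text
time_s: 10.82
tool_pos: [0.5304, -0.2385, 0.0617]
orientation: [-3.141, 0.0, 0.077]
wrist_force: [-0.3, -0.0, -2.8]
opening: 0.0227
```

Emit:
step_arm(increments=[0,0,0,1,0,0,0,0,2,0,0,0,0,2,0,0,0,0,2,0,0,0,0,2,0])

```text
time_s: 11.23
tool_pos: [0.5305, -0.2386, 0.0598]
orientation: [-3.142, -0.0, 0.077]
wrist_force: [-0.7, -0.1, -3.6]
opening: 0.023
```

Emit:
step_arm(increments=[0,0,0,1,0,0,0,0,2,0,0,0,0,2,0,0,0,0,2,0,0,0,0,2,0])

```text
time_s: 11.65
tool_pos: [0.5307, -0.2385, 0.0583]
orientation: [3.141, -0.001, 0.077]
wrist_force: [0.2, 1.4, 0.6]
opening: 0.0229
```

Emit:
step_arm(increments=[0,0,0,1,0,0,0,0,2,0,0,0,0,2,0,0,0,0,2,0,0,0,0,2,0])

```text
time_s: 12.07
tool_pos: [0.5308, -0.2389, 0.0568]
orientation: [3.141, -0.001, 0.077]
wrist_force: [-2.0, 1.1, 5.8]
opening: 0.0225
```

Contact. Release and rise.

Emit:
step_arm(increments=[0,0,0,-1,0,0.6,0,0,-1,0,0.6,0,0,-1,0,0.6,0,0,-1,0,0.6,0,0,-1,0])

```text
time_s: 12.48
tool_pos: [0.5304, -0.2386, 0.0564]
orientation: [-3.142, 0.0, 0.077]
wrist_force: [0.5, -1.2, 0.7]
opening: 0.051
```

Emit:
step_arm(increments=[0.6,0,0,0,0,0.6,0,0,-20,0,0.6,0,0,-50,0,0.6,0,0,-80,0,0.6,0,0,-80,0])

```text
time_s: 12.9
tool_pos: [0.5342, -0.2403, 0.1433]
orientation: [3.136, -0.01, 0.077]
wrist_force: [1.4, -0.2, 0.9]
opening: 0.0512
```

```bash
python3 -c "
from h import *
g=grab('wrist','w6.png');t=grab('top','top2.png');s=sense();print(s['tool_pos'],s['orientation'],s['opening'],s['wrist_force'])
cv2.imwrite('pics/c4.png',np.hstack([cv2.resize(g['image'][0:480,180:460],(350,600)),cv2.resize(t['image'][215:305,270:435],(450,245)).repeat(1,0) if 0 else np.vstack([cv2.resize(t['image'][215:305,270:435],(450,245),interpolation=cv2.INTER_CUBIC),np.zeros((355,450,3),np.uint8)])])[:,:,::-1])"
```

```text
[ 0.53174011 -0.23912278  0.13847147] [ 3.13967887 -0.00347656  0.07702365] 0.051341881167043926 [-0.834867   -0.76957844 -0.4407771 ]
```

View pics/c4.png

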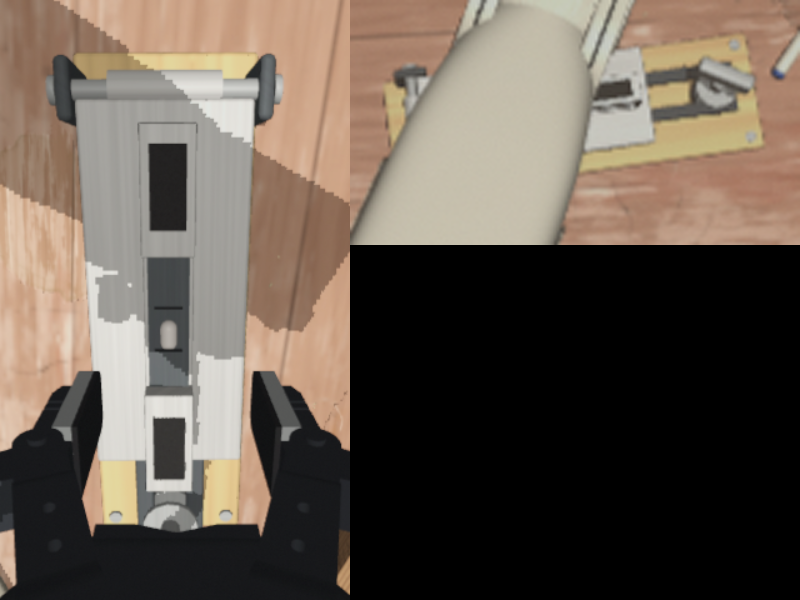

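The level lies lengthwise on the shelf, pad of the foot-end at full-frame (315,358), lines at v≈247 and 280, bubble at (314,267). Now press the foot-end pad with shut fingers and measure by script.

```bash
cat >> h.py <<'E'
def vial(f,cen=None):
    """profile along the vial: needs approximate pixel of vial centre; prints bubble and lines rows"""
    g=cv2.cvtColor(f['image'],cv2.COLOR_RGB2GRAY).astype(float)
    u,v=cen; p=g[v-50:v+50,u-2:u+3].mean(1); q=np.minimum(g[v-50:v+50,u-7:u-4].mean(1),g[v-50:v+50,u+5:u+8].mean(1))
    return p,q
E
python3 -c "
from h import *
f=dict(np.load('pics/w6.png.npz'))
for uv in [(315,358),(316,150)]: print(ray(f,uv,.113))
p,q=vial(f,(314,263))
print('bubble',p.astype(int).tolist());print('side',q.astype(int).tolist())
s=sense();d=ray(f,(315,358),.113);plan(s['tool_pos'],.077,[d[0],d[1],.115],.077)"
```

```text
[ 0.5366762  -0.30044689  0.113     ]
[ 0.52792742 -0.17405431  0.113     ]
bubble [70, 71, 70, 70, 71, 70, 70, 70, 70, 70, 70, 70, 70, 70, 70, 70, 70, 70, 70, 70, 70, 70, 70, 70, 70, 70, 70, 70, 70, 70, 70, 66, 50, 30, 48, 70, 70, 70, 70, 70, 70, 70, 74, 100, 132, 147, 156, 164, 169, 174, 177, 175, 173, 173, 173, 173, 173, 173, 173, 173, 173, 173, 173, 171, 167, 146, 76, 28, 47, 70, 69, 70, 74, 81, 81, 91, 106, 106, 108, 112, 112, 112, 112, 112, 112, 112, 112, 111, 112, 111, 111, 111, 112, 111, 111, 103, 86, 97, 98, 98]
side [70, 70, 70, 70, 70, 70, 70, 70, 70, 70, 70, 70, 70, 70, 69, 70, 70, 70, 70, 70, 70, 70, 70, 70, 69, 70, 70, 70, 70, 70, 70, 66, 50, 30, 48, 70, 70, 70, 70, 69, 70, 69, 70, 69, 70, 73, 82, 93, 101, 107, 113, 113, 113, 112, 110, 105, 105, 105, 105, 105, 105, 102, 97, 90, 80, 63, 39, 28, 47, 70, 70, 70, 70, 70, 69, 70, 70, 70, 71, 74, 74, 90, 112, 112, 112, 112, 112, 111, 111, 112, 112, 112, 111, 111, 101, 72, 82, 92, 94, 95]
call 0 tx 0.2 ty 61.5 tz 23.5 spin -0.000
```

Emit:
step_arm(increments=[0,0,31,0,0,0,0,62,0,0,0,0,62,0,0,0,0,62,0,0,0,0,62,0,0])

```text
time_s: 13.42
tool_pos: [0.5343, -0.2998, 0.1351]
orientation: [-3.139, 0.002, 0.077]
wrist_force: [-0.2, 0.5, -0.4]
opening: -0.0
```

Emit:
step_arm(increments=[0,0,0,10,0,0,0,0,20,0,0,0,0,28,0,0,0,0,33,0,0,0,0,33,0])

```text
time_s: 13.83
tool_pos: [0.534, -0.2991, 0.1015]
orientation: [-3.139, 0.003, 0.078]
wrist_force: [-0.0, 0.2, 0.1]
opening: -0.0005
```

Emit:
step_arm(increments=[0,0,0,2,0,0,0,0,4,0,0,0,0,6,0,0,0,0,6,0,0,0,0,6,0])

```text
time_s: 14.25
tool_pos: [0.5353, -0.3005, 0.0979]
orientation: [3.141, -0.0, 0.077]
wrist_force: [1.0, 0.6, -0.3]
opening: 0.0002
```

Emit:
step_arm(increments=[0,0,0,1,0,0,0,0,2,0,0,0,0,3,0,0,0,0,4,0,0,0,0,4,0])

```text
time_s: 14.67
tool_pos: [0.5351, -0.3003, 0.0935]
orientation: [-3.141, 0.0, 0.077]
wrist_force: [-0.3, 1.1, 0.8]
opening: 0.0004
```

Emit:
step_arm(increments=[0,0,0,1,0,0,0,0,2,0,0,0,0,3,0,0,0,0,4,0,0,0,0,4,0])

```text
time_s: 15.08
tool_pos: [0.5351, -0.3003, 0.0895]
orientation: [-3.141, 0.0, 0.077]
wrist_force: [-0.5, 0.3, 0.1]
opening: 0.0001
```

Emit:
step_arm(increments=[0,0,0,1,0,0,0,0,2,0,0,0,0,3,0,0,0,0,3,0,0,0,0,3,0])

```text
time_s: 15.5
tool_pos: [0.5353, -0.3009, 0.0873]
orientation: [3.14, -0.0, 0.077]
wrist_force: [-1.1, -1.4, 3.2]
opening: 0.0001
```

Emit:
step_arm(increments=[0,0,0,1,0,0,0,0,2,0,0,0,0,3,0,0,0,0,4,0,0,0,0,4,0])

```text
time_s: 15.92
tool_pos: [0.5357, -0.3014, 0.084]
orientation: [3.139, -0.001, 0.076]
wrist_force: [-2.7, -3.8, 8.5]
opening: -0.0001
```

Emit:
step_arm(increments=[0,0,0,1,0,0,0,0,2,0,0,0,0,3,0,0,0,0,3,0,0,0,0,3,0])

```text
time_s: 16.33
tool_pos: [0.5361, -0.3015, 0.0836]
orientation: [3.138, -0.003, 0.077]
wrist_force: [-6.8, -1.0, 19.5]
opening: 0.0
```

Emit:
step_arm(increments=[0,0,0,-0.5,0,0,0,0,-0.5,0,0,0,0,-0.5,0,0,0,0,-0.5,0,0,0,0,-0.5,0])

```text
time_s: 16.75
tool_pos: [0.536, -0.3015, 0.0837]
orientation: [3.138, -0.003, 0.077]
wrist_force: [-5.1, -1.8, 17.3]
opening: -0.0001
```

Emit:
step_arm(increments=[0,0,0,0,0,0,0,0,0,0,0,0,0,0,0,0,0,0,0,0,0,0,0,0,0])

```text
time_s: 17.17
tool_pos: [0.536, -0.3015, 0.0837]
orientation: [3.138, -0.003, 0.077]
wrist_force: [-5.2, -1.4, 17.9]
opening: 0.0
```

Emit:
step_arm(increments=[0,0,0,0,0,0,0,0,0,0,0,0,0,0,0,0,0,0,0,0,0,0,0,0,0])

```text
time_s: 17.58
tool_pos: [0.536, -0.3015, 0.0837]
orientation: [3.138, -0.003, 0.077]
wrist_force: [-5.2, -1.4, 17.9]
opening: 0.0
```

```bash
python3 -c "
from h import *
f=grab('wrist','w7.png');s=sense();print(s['tool_pos'],s['wrist_force'])
# vial centre: level centre near (.531,-.238)
P=[[.5310+np.sin(-.077)*d,-.238+np.cos(.077)*d,.096] for d in (-.03,-.0105,0,.0105,.03,.064)]
print(proj(f,P).round(0).tolist())
g=cv2.cvtColor(f['image'],cv2.COLOR_RGB2GRAY)
u=int(proj(f,P)[2][0])
for du in (-8,-4,0,4): print(u+du,g[60:300:2,u+du].tolist())"
```

```text
[ 0.53602379 -0.30149723  0.08366419] [-6.10510982 -2.28533451 16.72247019]
[[318.0, 232.0], [318.0, 187.0], [318.0, 162.0], [318.0, 136.0], [318.0, 83.0], [318.0, -19.0]]
310 [170, 170, 169, 170, 170, 153, 108, 86, 79, 75, 75, 75, 76, 75, 76, 76, 76, 76, 76, 76, 76, 76, 76, 76, 76, 76, 75, 76, 76, 75, 86, 102, 103, 102, 101, 100, 98, 92, 92, 92, 38, 47, 76, 76, 76, 75, 75, 75, 75, 75, 75, 75, 75, 76, 75, 75, 75, 76, 76, 75, 75, 75, 76, 75, 76, 75, 75, 64, 34, 62, 75, 75, 76, 76, 75, 75, 75, 75, 75, 75, 75, 74, 74, 75, 74, 74, 74, 74, 74, 74, 74, 74, 77, 100, 102, 107, 122, 160, 165, 166, 166, 166, 166, 166, 166, 166, 166, 165, 166, 166, 35, 36, 37, 38, 37, 36, 41, 90, 92, 92]
314 [166, 166, 166, 166, 166, 150, 107, 87, 79, 76, 76, 77, 76, 76, 77, 77, 77, 76, 76, 76, 77, 77, 77, 77, 76, 76, 77, 128, 155, 162, 165, 165, 165, 165, 164, 165, 165, 164, 164, 164, 37, 70, 158, 148, 128, 78, 76, 75, 76, 76, 77, 77, 76, 76, 76, 76, 76, 76, 76, 76, 76, 76, 76, 75, 76, 76, 76, 65, 34, 63, 75, 75, 75, 75, 75, 75, 75, 75, 75, 75, 74, 75, 74, 74, 74, 74, 74, 74, 73, 74, 73, 74, 79, 100, 106, 107,
[... 464 characters left out ...]
 75, 75, 75, 74, 74, 75, 74, 75, 74, 74, 75, 79, 105, 106, 106, 118, 156, 162, 162, 162, 162, 162, 162, 162, 162, 162, 162, 162, 162, 34, 36, 36, 35, 36, 35, 36, 26, 24, 23]
322 [167, 167, 167, 167, 168, 152, 107, 86, 80, 77, 77, 76, 76, 76, 77, 77, 76, 76, 76, 75, 76, 76, 76, 76, 76, 76, 142, 166, 175, 180, 183, 184, 184, 184, 184, 184, 184, 184, 184, 184, 38, 78, 176, 167, 156, 136, 81, 75, 75, 75, 74, 76, 75, 75, 74, 75, 75, 75, 75, 75, 75, 76, 75, 75, 74, 75, 75, 63, 34, 61, 74, 74, 75, 74, 75, 74, 75, 74, 74, 74, 74, 74, 74, 74, 75, 74, 74, 74, 74, 73, 74, 73, 80, 105, 105, 103, 119, 157, 163, 163, 163, 163, 163, 163, 162, 162, 162, 163, 162, 156, 33, 37, 36, 36, 36, 35, 35, 24, 24, 23]
```

Pressed at 17 N: lines at v = 140.5 and 196, bubble at v = 131.5 → about -14 mm (toward the hinge). The foot must turn about 1.15 rad counter-clockwise. Rise and go over the T-bar.

```bash
python3 -c "
from h import *
plan([.5351,-.3003,.08],.077,[.543,-.4035,.13],-.4756)"
```

```text
call 0 tx -0.1 ty 103.5 tz -50.0 spin 0.553
```

Emit:
step_arm(increments=[0,0,0,-10,0,0,0,0,-30,0,0,0,0,-50,0,0.6,0,0,-55,0,0.6,0,0,-55,0])

```text
time_s: 18.05
tool_pos: [0.5365, -0.3002, 0.1364]
orientation: [3.141, -0.003, 0.078]
wrist_force: [-0.5, -1.1, -0.7]
opening: 0.0234
```

Emit:
step_arm(increments=[0.6,0,21,0,0.11,0.6,0,42,0,0.22,0.6,0,63,0,0.33,0.6,0,84,0,0.44,0.6,0,103.5,0,0.553])

```text
time_s: 18.47
tool_pos: [0.5426, -0.4035, 0.1326]
orientation: [-3.14, 0.004, -0.481]
wrist_force: [0.1, 0.8, 0.0]
opening: 0.0514
```

Emit:
step_arm(increments=[0.6,0,0,0,0,0.6,0,0,0,0,0.6,0,0,0,0,0.6,0,0,0,0,0.6,0,0,0,0])

```text
time_s: 18.88
tool_pos: [0.5433, -0.4023, 0.135]
orientation: [-3.141, 0.001, -0.474]
wrist_force: [0.4, -0.3, 0.1]
opening: 0.051
```

```bash
python3 -c "
from h import *
f=grab('wrist','w8.png');s=sense();print(s['tool_pos'],s['orientation'],s['opening'])
cv2.imwrite('pics/c5.png',cv2.resize(f['image'][180:480,120:520],(800,600),interpolation=cv2.INTER_CUBIC)[:,:,::-1])
print(proj(f,[.543,-.4035,.122]))"
```

```text
[ 0.54340091 -0.40248746  0.13529791] [-3.14134113e+00  3.40789471e-04 -4.74290965e-01] 0.05131270631809638
[[319.62914744 283.416832  ]]
```

View pics/c5.png

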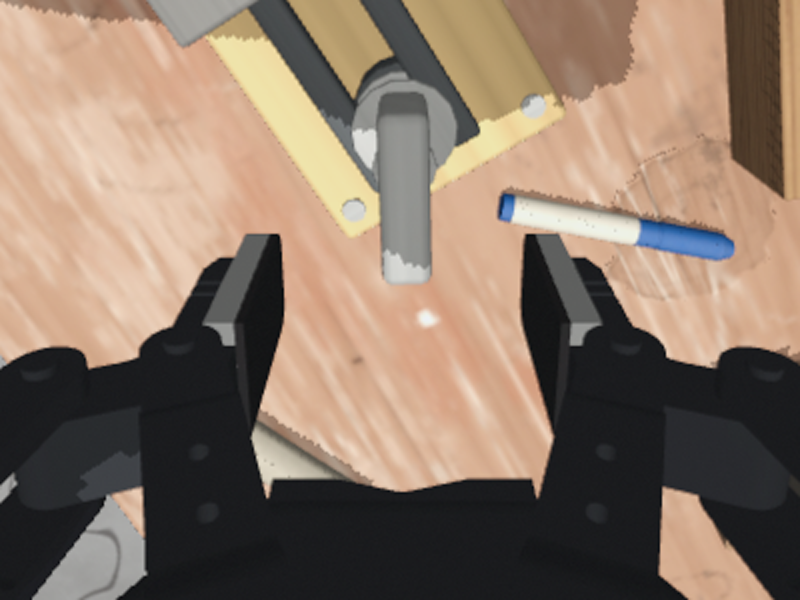

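View: T-bar upright between the jaws, top face crop (404,95)–(405,281) → centre full-frame (322,274); yaw fits.

```bash
python3 -c "
from h import *
f=dict(np.load('pics/w8.png.npz'))
a,b=ray(f,(322,227.5),.122),ray(f,(322.5,320.5),.122);print(a,b,np.linalg.norm(a-b));c=(a+b)/2
plan([.5434,-.4025,.1353],-.4743,[c[0],c[1],.074],-.4743)"
```

```text
[ 0.55815054 -0.37661774  0.122     ] [ 0.53428951 -0.42395275  0.122     ] 0.0530089810086925
call 0 tx 1.5 ty -3.3 tz 61.3 spin -0.000
```

Emit:
step_arm(increments=[0.6,1,-2.5,15,0,0.6,1,-2.5,30,0,0.6,1,-2.5,45,0,0.6,1,-2.5,60,0,0.6,1,-2.5,60,0], force=40)

```text
time_s: 19.35
tool_pos: [0.5435, -0.3997, 0.0719]
orientation: [-3.141, 0.006, -0.475]
wrist_force: [-0.1, 0.0, -0.9]
opening: 0.0513
```

Emit:
step_arm(increments=[0,0,0,0,0,0,0,0,0,0,0,0,0,0,0,0,0,0,0,0,0,0,0,0,0])

```text
time_s: 19.77
tool_pos: [0.5445, -0.4013, 0.0771]
orientation: [3.142, 0.001, -0.475]
wrist_force: [-4.6, 2.7, 4.8]
opening: 0.0129
```

Emit:
step_arm(increments=[0,0,0,0,0,0,0,0,0,0,0,0,0,0,0,0,0,0,0,0,0,0,0,0,0])

```text
time_s: 20.18
tool_pos: [0.5446, -0.4013, 0.0771]
orientation: [3.142, 0.001, -0.475]
wrist_force: [-3.8, 3.1, 4.6]
opening: 0.013
```

Emit:
step_arm(increments=[0,0,0,0,-0.04,0,0,0,0,-0.12,0,0,0,0,-0.2,0,0,0,0,-0.3,0,0,0,0,-0.4], force=80)

```text
time_s: 20.6
tool_pos: [0.5437, -0.4011, 0.0772]
orientation: [-3.141, 0.002, -0.072]
wrist_force: [-7.1, 3.5, 6.5]
opening: 0.0124
```

Emit:
step_arm(increments=[0,0,0,0,-0.08,0,0,0,0,-0.16,0,0,0,0,-0.24,0,0,0,0,-0.32,0,0,0,0,-0.4])

```text
time_s: 21.02
tool_pos: [0.5426, -0.4012, 0.0772]
orientation: [-3.14, 0.003, 0.326]
wrist_force: [-10.0, 3.7, 8.2]
opening: 0.0125
```

Emit:
step_arm(increments=[0,0,0,0,-0.08,0,0,0,0,-0.16,0,0,0,0,-0.24,0,0,0,0,-0.32,0,0,0,0,-0.36])

```text
time_s: 21.43
tool_pos: [0.5418, -0.4016, 0.0772]
orientation: [-3.138, 0.004, 0.685]
wrist_force: [-11.0, 3.0, 7.9]
opening: 0.0127
```

Emit:
step_arm(increments=[0,0,0,0,0,0.7,0,0,0,0,0.7,0,0,0,0,0.7,0,0,0,0,0.7,0,0,0,0])

```text
time_s: 21.85
tool_pos: [0.546, -0.4021, 0.0759]
orientation: [3.14, -0.001, 0.684]
wrist_force: [-0.8, -0.9, 0.2]
opening: 0.0597
```

```bash
python3 -c "
from h import *
s=sense();print(s['tool_pos'])
plan([.5448,-.4016,.137],.685,[.5354,-.3003,.137],.077)"
```

```text
[ 0.54604354 -0.40207212  0.07585485]
call 0 tx 56.8 ty -84.4 tz -0.0 spin 0.608
```

Emit:
step_arm(increments=[0.7,0,0,-15,0,0.7,0,0,-40,0,0.7,0,0,-62,0,0,0,0,-62,0,0,0,0,-62,0])

```text
time_s: 22.27
tool_pos: [0.5468, -0.4026, 0.1394]
orientation: [3.137, -0.001, 0.684]
wrist_force: [-0.5, 0.4, -0.8]
opening: 0.0365
```

Emit:
step_arm(increments=[0,11,-17,0,0.12,0,23,-34,0,0.24,0,34,-51,0,0.36,0,45,-67,0,0.48,0,56.8,-84.4,0,0.608])

```text
time_s: 22.68
tool_pos: [0.5351, -0.2993, 0.1355]
orientation: [-3.14, 0.002, 0.073]
wrist_force: [0.1, -0.5, 0.6]
opening: -0.0001
```

Emit:
step_arm(increments=[0,0,0,10,0,0,0,0,20,0,0,0,0,30,0,0,0,0,40,0,0,0,0,40,0])

```text
time_s: 23.1
tool_pos: [0.5346, -0.3005, 0.0939]
orientation: [-3.139, 0.004, 0.079]
wrist_force: [1.0, 0.1, 1.0]
opening: 0.0001
```

Emit:
step_arm(increments=[0,0,0,1,0,0,0,0,3,0,0,0,0,5,0,0,0,0,6,0,0,0,0,6,0])

```text
time_s: 23.52
tool_pos: [0.5362, -0.3015, 0.0922]
orientation: [3.14, -0.001, 0.078]
wrist_force: [-1.2, -1.9, 4.3]
opening: -0.0
```

Emit:
step_arm(increments=[0,0,0,1,0,0,0,0,2,0,0,0,0,3,0,0,0,0,4,0,0,0,0,5,0])

```text
time_s: 23.93
tool_pos: [0.5367, -0.3014, 0.0876]
orientation: [3.139, -0.002, 0.079]
wrist_force: [-2.7, -3.9, 13.2]
opening: -0.0002
```

Emit:
step_arm(increments=[0,0,0,1,0,0,0,0,1,0,0,0,0,1,0,0,0,0,1,0,0,0,0,1,0])

```text
time_s: 24.35
tool_pos: [0.5367, -0.3014, 0.0877]
orientation: [3.139, -0.003, 0.079]
wrist_force: [-2.5, -3.2, 11.7]
opening: -0.0003
```

Emit:
step_arm(increments=[0,0,0,0,0,0,0,0,0,0,0,0,0,0,0,0,0,0,0,0,0,0,0,0,0])

```text
time_s: 24.77
tool_pos: [0.5368, -0.3014, 0.0877]
orientation: [3.139, -0.003, 0.079]
wrist_force: [-3.3, -2.4, 12.9]
opening: 0.0001
```

Emit:
step_arm(increments=[0,0,0,0.5,0,0,0,0,1,0,0,0,0,1,0,0,0,0,1,0,0,0,0,1,0])

```text
time_s: 25.18
tool_pos: [0.5368, -0.3014, 0.0875]
orientation: [3.139, -0.003, 0.079]
wrist_force: [-3.7, -2.1, 16.4]
opening: 0.0002
```

Emit:
step_arm(increments=[0,0,0,0,0,0,0,0,0,0,0,0,0,0,0,0,0,0,0,0,0,0,0,0,0])

```text
time_s: 25.6
tool_pos: [0.5368, -0.3014, 0.0875]
orientation: [3.139, -0.003, 0.079]
wrist_force: [-3.9, -1.1, 16.4]
opening: -0.0004
```

Emit:
step_arm(increments=[0,0,0,0,0,0,0,0,0,0,0,0,0,0,0,0,0,0,0,0,0,0,0,0,0])

```text
time_s: 26.02
tool_pos: [0.5368, -0.3014, 0.0875]
orientation: [3.139, -0.003, 0.079]
wrist_force: [-4.5, -1.5, 17.0]
opening: 0.0001
```

```bash
cat > read.py <<'E'
from h import *
import sys
f=grab('wrist',sys.argv[1]);s=sense();print(s['time_s'],s['tool_pos'],s['wrist_force'])
g=cv2.cvtColor(f['image'],cv2.COLOR_RGB2GRAY).astype(float)
p=g[80:240,316:321].mean(1); side=np.minimum(g[80:240,300:306].mean(1),g[80:240,330:336].mean(1))
d=np.clip(60-p,0,None); dk=np.where(d>0)[0]+80
from itertools import groupby
n,lab=cv2.connectedComponents((p<60).astype(np.uint8)[:,None])
L=[np.average(np.where(lab[:,0]==i)[0],weights=d[lab[:,0]==i])+80 for i in range(1,n)]
b=np.where(p>125)[0]+80
print('lines',L,'bubble',b.min() if len(b) else None,b.max() if len(b) else None,len(b))
print(p[::2].astype(int).tolist())
E
python3 read.py w9.png
```

```text
26.0667 [ 0.53682903 -0.30138906  0.08755177] [-3.85132935 -2.12910685 16.20393454]
lines [np.float64(137.65702479338842), np.float64(192.54368932038835)] bubble 147 182 36
[76, 76, 76, 76, 76, 76, 76, 76, 76, 76, 76, 76, 76, 76, 76, 76, 76, 76, 76, 76, 77, 76, 76, 76, 76, 76, 76, 76, 59, 38, 75, 75, 76, 118, 161, 172, 179, 184, 184, 184, 184, 184, 184, 184, 184, 184, 184, 184, 179, 171, 161, 143, 79, 75, 75, 71, 35, 52, 75, 75, 75, 75, 75, 75, 75, 75, 75, 75, 74, 74, 74, 74, 75, 74, 74, 74, 74, 74, 74, 74]
```

Bubble spans v 146–183 between lines 137.7 and 192.5, i.e. about -0.3 mm off centre, pressed with 16 N. Check the bystanders numerically, then hand in.

```bash
python3 -c "
from h import *
a=np.load('pics/top1.png.npz')['image'].astype(int);b=grab('top','top3.png')['image'].astype(int)
for n,(u,v) in dict(case=(155,253),box=(309,189),glue=(465,299)).items(): print(n,np.abs(a-b)[v-22:v+22,u-25:u+25].mean().round(2))
s=sense();print(s['tool_pos'],s['wrist_force']);"
python3 read.py w10.png | head -2
python3 -c "
from workcell import close_job
print(close_job())"
```

```text
case 5.38
box 5.42
glue 5.65
[ 0.53684231 -0.30143951  0.08754785] [-4.40866992 -1.5002339  16.71734645]
26.1667 [ 0.53683913 -0.30138799  0.08752112] [-4.34162109 -1.92770445 16.13243791]
lines [np.float64(137.64462809917353), np.float64(192.54426229508198)] bubble 147 182 36
the job is handed in; nothing more can be done
None
```

The job is handed in at about 26 s on the robot clock. The level lies lengthwise on the shelf, and the shut fingers still press its foot-end pad at about 16 N. The bubble is centred.

- **Foot adjustment:** I let go of the level, then pressed it and read the bubble about 14 mm toward the hinge. I turned the foot about 1.16 rad counter-clockwise and pressed again.
- **Last bubble check:** two readings 0.1 s apart agreed. The bubble was about 0.3 mm from the middle, with clear gaps to both lines.
- **Things round about:** top images from before and after differed by a similar small amount at the case, box and tube (about 5 grey levels each). I took that as image noise and lighting, with nothing moved. I did not look at that last picture by eye.
- **Grip trouble:** my first two grasps closed on top of the level without picking it up. The real fingertips stood about 18–22 mm behind the reported tool point, not 8 mm ahead as the text says. I allowed for this afterwards, and the level was lightly touched (about 5 N) but not visibly moved.

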